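# Unlock the lid stay and shut the card box

### The job

Shut the steel card box for the day: lift the black knob at the knee of its folding lid stay up past centre so that the stay unlocks, then bring the blue lid down gently, without slamming it, until it is fully shut. Leave the card bundles and the pump bottle standing where they are.

Things in the scene. Friction and masses are not known exactly. Their poses are not given: they have to be found in the camera images.
- card_box: Fixed grey steel box, 250 mm deep (x) by 260 long (y) by 75 high, walls 4 mm, with two rows of transit cards, tops 13 mm below the rim. Origin: centre of underside; z up. Front is its -x side; the lid is hinged on its +x rim; the stay stands 24 mm inside its -y end. As found the front faces roughly to the robot's right and the stay is at the end away from the robot.
- lid (a joint): Blue lid, 254 x 266 mm, 10 thick, 0.5 kg. 0 = open as found (86 degrees above level), grows as it closes; 1.50 rad = fully shut, level on the rim. Stiff damped hinge: while steeper than about 50 degrees it stays where put (2 to 3 N at its free edge moves it slowly); flatter, its weight may sink it slowly shut. With the stay locked it cannot be pushed shut.
- knee (a joint): Bend of the stay's knee: 0 = locked on its stop, sagging a little to the low side, 0.18 = arms in one straight line (dead centre), more = past centre, unlocked and folding; about 3.2 with the lid shut. It does not spring back: once past centre it stays as left.
- knee_knob (a point): Centre of the black knob on the knee rivet: round, 24 mm diameter, 26 mm wide, axis along the box's y. Can be pinched by its end faces (fingers closing along the box's y); the end wall's rim passes 30 mm below its centre, 7 mm to one side of it. Locked, it is at (0.035, -0.106, 0.105) m in the box frame; unlocking moves it up and towards the box's front (-x), with under 6 N.
- stay_foot (a point): Pivot of the stay's lower arm, at (-0.025, -0.106, 0.057) m in the box frame; the knob moves on a circle of 76 mm radius about it in the box's x-z plane (dead centre 8 mm from the locked place, 25 mm is well unlocked). Lower arm 76 mm from here to the knob, upper arm 112 mm from knob to a bracket under the lid: bright steel strips 14 mm wide, 4 thick.
- lid_hinge (a point): Middle of the lid's hinge line (along the box's y) on the rear rim, at (0.125, 0, 0.075) m in the box frame. The lid's underside turns about this line.
- lid_edge (a point): Middle of the lid's free edge, on its outer (upper) face, 250 mm from the hinge line and 10 mm outside the underside. Its x axis points from the free edge to the hinge, its z axis out of the outer face. A flat steel pull tab, 70 mm wide and 6 mm thick, stands out 19 mm beyond it. With the lid open it is about 0.325 m above the table.
- card_bundle_tall: Bystander: three banded packs of cards in a pile, 54 by 86 by 108 mm, 0.66 kg, loose. Origin: centre of its underside.
- card_bundle_low: Bystander: two banded packs of cards in a pile, 54 by 86 by 72 mm, 0.44 kg, loose. Origin: centre of its underside.
- pump_bottle: Bystander: green and white pump bottle, 62 mm in diameter, 183 mm high, 0.35 kg, loose. Origin: centre of its underside.

How it is judged:
By the outcome, as a careful person would: the job done as asked, in the order asked, and still so for the second after the job is handed in, with the robot touching nothing.
It also fails if it takes over 64 s, if anything falls off the work surface, if the arm or the gripper's body presses on something with over 40 N, if the wrist force passes 120 N, or if a joint passes its speed limit or range.

### The arm

A 6-joint arm with a two-finger parallel gripper is mounted at the origin on the work surface. World frame = base frame: x ahead of the robot, y to its left, z up, the work surface at z = 0. Lengths are in m, angles in degrees, forces in N, time in s.
With the tool pointing down it reaches from about 0.325 to 0.85 m from the base axis. Payload 15.5 kg.
Tool frame: the origin (TCP) lies at the very end of the fingers, on their centre line; the grasp point (between the pads) lies arm.grip_depth behind it (arm.grip_depth is the distance from the TCP to the grasp point, in m); z points along the fingers, y is the line along which they close (so a half turn about z gives the same grasp; the last joint's range is limited). The gripper opens to 91 mm and grips with 3 to 60 N. Pads are 32 mm wide; open, the fingers measure 118 mm over their backs; the gripper's body (76 mm by 178 mm) begins 60 mm behind the grasp point.
Start: joints at [-74.742, 28.281, 77.091, -0, 74.628, -5.472], TCP at [0.221, -0.585, 0.214] pointing down, gripper open.
Joint ranges: [-166.48, 166.48], [-47.26, 123.95], [12.59, 153.08], [-70.14, 250.14], [6.76, 159.57], [-176.63, 176.63]. Speed limits (degrees/s): [108.29, 108.29, 147.25, 172.46, 172.46, 172.46].

### API

Orientations are given as a 3x3 rotation matrix whose columns are the frame's x, y, z axes.
In Python, from rig import arm gives the robot as it stands. Calls block until the motion is done:
- arm.move_to(position, orientation): joint-space move of the TCP to a pose.
- arm.move_l(position, orientation=None, feed=0.15): straight line of the TCP; orientation=None keeps the orientation; feed is the mean speed in m/s.
- arm.move_joints(angles): joint-space move.
- arm.grip(opening): finger opening in m; the grip force is fixed at half the most; returns when the fingers have stopped.
- arm.sleep(seconds).
- arm.solve_ik(position, orientation): joint angles nearest the present ones, or None.
- arm.snapshot(name): name is "scene" or "top"; returns the picture (420x560x3 uint8, red, green, blue); there is no depth.
- arm.get_calibration(name): a dict with "intrinsics" (3x3 intrinsics, pixels), "k1" (the pictures are not rectified: a ray, as slopes to the right and down, at radius r is drawn at 1 + k1 r^2 times it, then the intrinsics apply), "cam_to_world" (4x4, takes a point from camera to world coordinates). Camera axes: x right, y down, z forward; pixel columns grow to the right and rows downward; lengths in m; the calibration is good to about 2 mm. A picture is of the moment at which its call begins. get_calibration takes no time and is no camera call.
A pose or a line that the arm cannot do raises arm.Unreachable and nothing moves.
- arm.sign_off(): hands the job in; it is judged then, once.
Readings, each from a call of its own:
- arm.current_t(): time.
- arm.current_joint_positions(): joint angles.
- arm.current_dq(): joint speeds.
- arm.current_tau(): joint torques, N m.
- arm.current_ee_pos(): TCP position.
- arm.current_tool_rot(): TCP orientation.
- arm.current_force(): force on the tool from outside, world axes, zero at the start.
- arm.current_torque(): the same for the moment, N m.
- arm.current_width(): finger opening in m.
- arm.current_grasp_force(): force on a finger pad.
Only numpy, scipy, OpenCV 4.12 (cv2) and the standard library are available. Lean on these libraries where they do the work, as an engineer would, in place of code of your own. Each camera call takes 0.05 s, during which the arm holds its last target. There are 200 camera calls.

## Working session

There is one attempt and no reset: what is moved stays moved. The work goes in short steps, each a Python script; the robot and the scene stay as the last script left them, time stands still between calls to the robot, and variables do not carry over. Pictures are saved under pics/ and viewed, at most 10 in all, crops included, and the job is handed in when it is done.

```bash
mkdir -p pics; ls; python3 - <<'E'
from rig import arm
import cv2
for n in("scene","top"):
    cv2.imwrite(f"pics/{n}0.png",arm.snapshot(n)[:,:,::-1]); c=arm.get_calibration(n); print(n,c)
print(arm.grip_depth,arm.current_tool_rot(),arm.current_t())
E
```

```text
pics
scene {'intrinsics': array([[410.95654261,   0.        , 278.05275985],
       [  0.        , 410.95654261, 213.15396446],
       [  0.        ,   0.        ,   1.        ]]), 'k1': 0.03998011424214791, 'cam_to_world': array([[ 0.22604973,  0.60977683, -0.7596537 ,  1.34685516],
       [ 0.97403045, -0.15181116,  0.16798233, -0.30565537],
       [-0.01289217, -0.77789819, -0.62825806,  0.84866958],
       [ 0.        ,  0.        ,  0.        ,  1.        ]])}
top {'intrinsics': array([[521.90639497,   0.        , 272.99028317],
       [  0.        , 521.90639497, 212.42493594],
       [  0.        ,   0.        ,   1.        ]]), 'k1': -0.0028659661555278074, 'cam_to_world': array([[ 0.01739481, -0.99375851,  0.11018822,  0.40898054],
       [-0.9997966 , -0.01841299, -0.00822946, -0.10227479],
       [ 0.01020699, -0.11002266, -0.99387667,  1.44362169],
       [ 0.        ,  0.        ,  0.        ,  1.        ]])}
0.0188 [[ 9.35254724e-01  3.53975312e-01 -2.82078400e-04]
 [ 3.53975408e-01 -9.35254144e-01  1.04748421e-03]
 [ 1.06968558e-04 -1.07951338e-03 -9.99999412e-01]] 0.1
```

View pics/scene0.png

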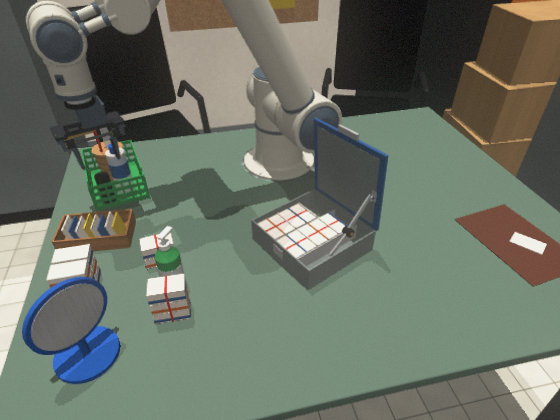

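View pics/top0.png

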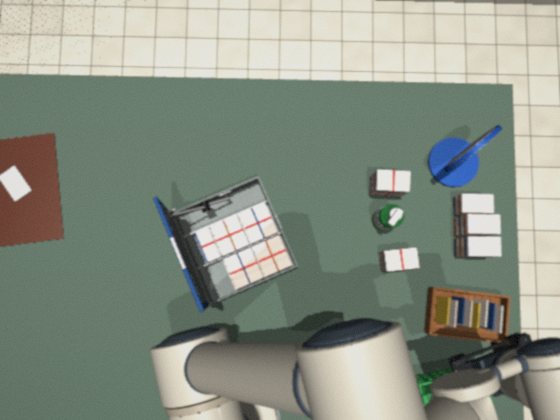

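Scene: the box is near (310,240) in the scene view, with the lid open, the stay from about (350,230) to (375,195), and the bystanders well to the left. Top: the box corners are near (260,178), (297,267), (210,305) and the knob near (208,206). I'll enlarge both.

```bash
python3 - <<'E'
import cv2
a=cv2.imread("pics/top0.png")[170:320,140:310]; cv2.imwrite("pics/topc.png",cv2.resize(a,None,fx=4,fy=4,interpolation=cv2.INTER_CUBIC))
a=cv2.imread("pics/scene0.png")[115:290,240:400]; cv2.imwrite("pics/scc.png",cv2.resize(a,None,fx=3.4,fy=3.4,interpolation=cv2.INTER_CUBIC))
E
```

```text
(no output)
```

View pics/topc.png

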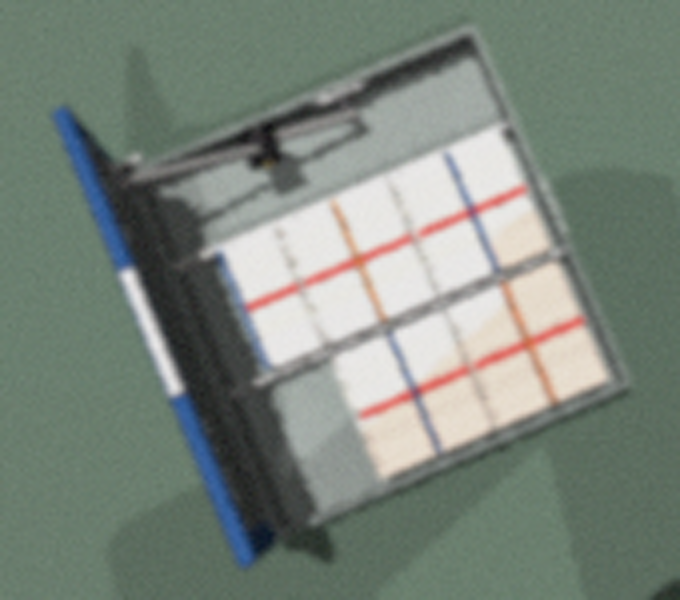

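View pics/scc.png

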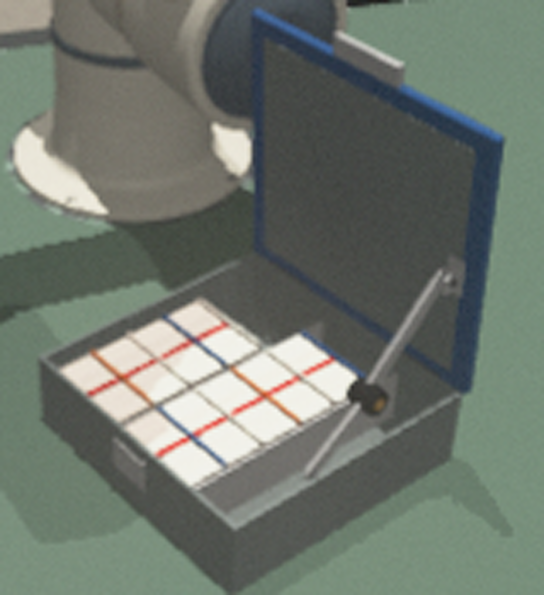

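Top crop: front rim corners at (473,32) and (628,383), knob at (266,150), lid edge ends at (65,110) and (248,562). Scene crop: front far corner at (232,526), its foot at (232,592), front near corner at (42,362), knob at (369,397).

```bash
cat > h.py <<'E'
from rig import arm
import numpy as np, cv2
from scipy.optimize import least_squares
def proj(n,P):
    c=arm.get_calibration(n); T=np.linalg.inv(c["cam_to_world"]); P=np.atleast_2d(P)
    q=P@T[:3,:3].T+T[:3,3]; s=q[:,:2]/q[:,2:]; s=s*(1+c["k1"]*(s**2).sum(1))[:,None]
    K=c["intrinsics"]; return s*[K[0,0],K[1,1]]+K[:2,2]
def Rz(a): return np.array([[np.cos(a),-np.sin(a),0],[np.sin(a),np.cos(a),0],[0,0,1]])
E
python3 - <<'E'
from h import *
t=np.radians(86); e=np.array([.125,0,.075])+.25*np.array([-np.cos(t),0,np.sin(t)])+.005*np.array([np.sin(t),0,np.cos(t)])
y=np.array([0,.133,0])
T=[((-.125,-.13,.075),(473,32)),((-.125,.13,.075),(628,383)),((.035,-.106,.105),(266,150)),(e-y,(63,110)),(e+y,(248,562))]
S=[((-.125,-.13,.075),(232,526)),((-.125,-.13,0),(232,592)),((-.125,.13,.075),(42,362)),((.035,-.106,.105),(369,397))]
PT=np.array([a for a,_ in T]);uT=(np.array([b for _,b in T])+.5)/4-.5+[140,170]
PS=np.array([a for a,_ in S]);uS=(np.array([b for _,b in S])+.5)/3.4-.5+[240,115]
def f(p):
    R=Rz(p[2]);o=[p[0],p[1],0]
    return np.r_[(proj("top",PT@R.T+o)-uT),(proj("scene",PS@R.T+o)-uS)].ravel()
r=least_squares(f,[.4,-.05,1.5],x_scale=[.01,.01,.03])
print(r.x,np.degrees(r.x[2])); print(r.fun.reshape(-1,2).round(2)); np.save("pose.npy",r.x)
R=Rz(r.x[2]);o=np.r_[r.x[:2],0]
for p in [(.035,-.106,.105),e,(.125,0,.075),(-.125,0,.075)]: print(R@p+o)
E
```

```text
[ 0.48707174 -0.01352751  1.99131339] 114.09385274127013
[[ 1.06 -1.38]
 [ 1.13  1.32]
 [-0.87 -0.63]
 [-0.22 -0.45]
 [ 0.21  1.49]
 [ 1.17  1.03]
 [ 0.22  1.1 ]
 [-0.4  -2.08]
 [ 0.34 -0.34]]
[0.56954866 0.06169587 0.105     ]
[0.4411257  0.08921572 0.32473979]
[0.43604267 0.10058224 0.075     ]
[ 0.5381008  -0.12763726  0.075     ]
```

```bash
cat >> h.py <<'E'
p=np.load("pose.npy"); B=Rz(p[2]); O=np.r_[p[:2],0]
def W(v): return B@np.asarray(v,float)+O
def tool(t,s=1):
    "z down, tilted by t deg (positive: tool tip leans to box +x), closing along box y"
    t=np.radians(t); z=np.array([np.sin(t),0,-np.cos(t)]); y=np.array([0,s,0.]); return B@np.c_[np.cross(y,z),y,z]
def lidpt(phi,r=.235,off=0,y=0):
    f=np.radians(phi); return np.array([.125-r*np.cos(f)+(.01+off)*np.sin(f),y,.075+r*np.sin(f)+(.01+off)*np.cos(f)])
E
python3 - <<'E'
from h import *
A=[];b=[]
for x in (.4,.5,.6,.7):
  for z in (.1,.2,.35):
    for t in (0,20):
      t=np.radians(t); zz=np.array([np.sin(t),0,-np.cos(t)]); y=np.array([0,1,0.])
      q=arm.solve_ik([x,0,z],np.c_[np.cross(y,zz),y,zz])
      if q is None: continue
      a,c,d=np.radians([q[1],q[1]+q[2],q[1]+q[2]+q[4]])
      if abs(q[3])>1: continue
      A+= [[1,0,np.sin(a),np.sin(c),np.cos(c),np.sin(d)],[0,1,np.cos(a),np.cos(c),-np.sin(c),np.cos(d)]]; b+=[x,z]
s,res,rk,_=np.linalg.lstsq(np.array(A),np.array(b),rcond=None); print("a0 d1 L1 L2 e tool",s.round(4),res,rk)
for nm,P,ts in [("pre",(.035,-.106,.30),(0,-15)),("knob",(.035,-.106,.086),(0,-15,-25)),("lid86",lidpt(86,off=.03),(0,-20)),("lid45",lidpt(45),(0,-20)),("lid0",lidpt(0),(0,-20))]:
  for t in ts:
    for sg in (1,-1):
      q=arm.solve_ik(W(P),tool(t,sg)); print(nm,t,sg,W(P).round(3),None if q is None else np.round(q,0))
E
```

```text
a0 d1 L1 L2 e tool [ 0.0046 -0.0472  0.5936  0.384   0.1166  0.0472] [] 5
pre 0 1 [0.57  0.062 0.3  ] [  0.  20.  77.  -0.  83. 156.]
pre 0 -1 [0.57  0.062 0.3  ] [  0.  20.  77.  -0.  83. -24.]
pre -15 1 [0.57  0.062 0.3  ] [  9.  19.  81. -15.  77. 168.]
pre -15 -1 [0.57  0.062 0.3  ] [  9.  19.  81. -15.  77. -12.]
knob 0 1 [0.57  0.062 0.086] [  0.  33.  92.  -0.  55. 156.]
knob 0 -1 [0.57  0.062 0.086] [  0.  33.  92.  -0.  55. -24.]
knob -15 1 [0.57  0.062 0.086] None
knob -15 -1 [0.57  0.062 0.086] [  9.  33.  96. -19.  49.  -3.]
knob -25 1 [0.57  0.062 0.086] [  15.   34.   98.  -34.   49. -167.]
knob -25 -1 [0.57  0.062 0.086] [ 15.  34.  98. -34.  49.  13.]
lid86 0 1 [0.426 0.122 0.312] [  8.   8.  92.  -0.  80. 164.]
lid86 0 -1 [0.426 0.122 0.312] [  8.   8.  92.  -0.  80. -16.]
lid86 -20 1 [0.426 0.122 0.312] [  24.    9.   94.  -21.   78. -176.]
lid86 -20 -1 [0.426 0.122 0.312] [ 24.   9.  94. -21.  78.   4.]
lid45 0 1 [ 0.501 -0.045  0.248] [-12.  16.  91.  -0.  72. 144.]
lid45 0 -1 [ 0.501 -0.045  0.248] [-12.  16.  91.  -0.  72. -36.]
lid45 -20 1 [ 0.501 -0.045  0.248] [  1.  14.  99. -21.  61. 166.]
lid45 -20 -1 [ 0.501 -0.045  0.248] [  1.  14.  99. -21.  61. -14.]
lid0 0 1 [ 0.532 -0.114  0.085] [-18.  31.  97.  -0.  52. 138.]
lid0 0 -1 [ 0.532 -0.114  0.085] [-18.  31.  97.  -0.  52. -42.]
lid0 -20 1 [ 0.532 -0.114  0.085] [ -8.  30. 106. -29.  37. 171.]
lid0 -20 -1 [ 0.532 -0.114  0.085] [ -8.  30. 106. -29.  37.  -9.]
```

```bash
python3 - <<'E'
from h import *
R=tool(15,-1); z=R[:,2]; k=W((.035,-.106,.105)); k[:2]+=[-.0008,-.001]
tcp=k+arm.grip_depth*z
print(arm.solve_ik(tcp,R),arm.solve_ik(tcp-.22*z,R), arm.solve_ik(tcp+[0,0,.03],R))
p0=arm.current_ee_pos(); arm.move_l(p0+[0,0,.14],feed=.25)
arm.move_to(tcp-.22*z,R); arm.grip(.06); print(arm.current_t())
arm.move_l(tcp-.05*z,feed=.2); print(arm.current_force().round(1),arm.current_t())
cv2.imwrite("pics/t1.png",np.hstack([cv2.resize(arm.snapshot(n)[100:320,100:400,::-1],None,fx=s,fy=s) [:400,:400]for n,s in(("top",1.8),("scene",1.8))]))
E
```

```text
[ -7.38462957  35.80407329  88.29460825  14.14852261  64.55760425
 -38.55073447] [-11.80077063  25.54868029  70.08322799  12.12238555  93.22280962
 -36.1511778 ] [ -7.38462957  33.5458215   86.91823821  13.76398059  68.08502128
 -37.59369882]
3.95
[-0.1  0.3  0.5] 4.95
```

View pics/t1.png

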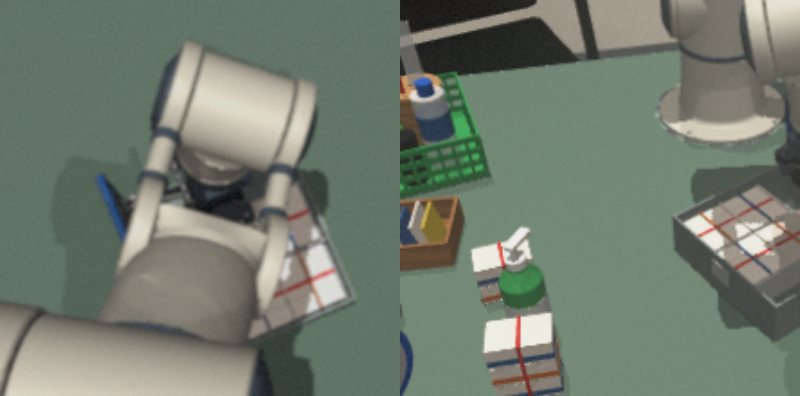

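The top half shows the gripper over the stay end, with the wrist fork close to the lid around (150,180). My scene crop cut the gripper off, so I'll retake it properly.

```bash
python3 - <<'E'
from h import *
cv2.imwrite("pics/t2.png",cv2.resize(arm.snapshot("scene")[60:290,230:430,::-1],None,fx=2.6,fy=2.6,interpolation=cv2.INTER_CUBIC))
E
```

```text
(no output)
```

View pics/t2.png

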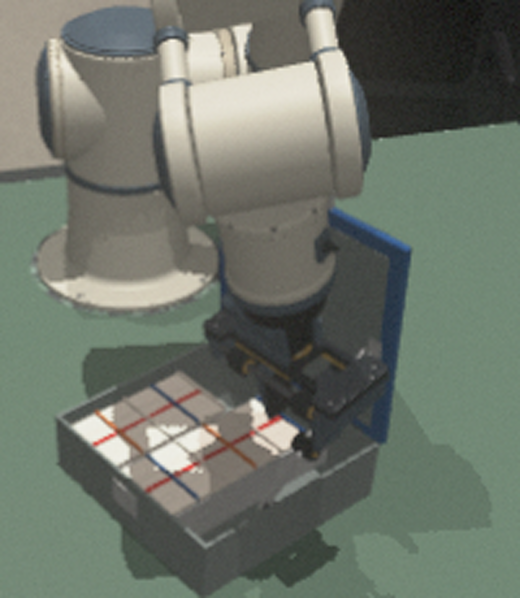

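The gripper hangs over the knob (about (305,440) in the crop). The wrist stays clear of the lid, roughly 50 mm by my geometry, so I'll go down, pinch and lift.

```bash
python3 - <<'E'
from h import *
R=tool(15,-1); z=R[:,2]; k=W((.035,-.106,.105)); k[:2]+=[-.0008,-.001]
tcp=k+arm.grip_depth*z; by=B[:,1]
t0=arm.current_tau()
for d in(.03,.015,0):
    arm.move_l(tcp-d*z,feed=.06); print(arm.current_force().round(1),(arm.current_tau()-t0).round(1))
arm.grip(.02); w=arm.current_width(); print("w",w,arm.current_grasp_force(),"F box",(B.T@arm.current_force()).round(1),arm.current_t())
off=arm.current_ee_pos()-tcp; print(off.round(4))
if .022<w<.03:
    foot=np.array([-.025,-.106,.057]); v=np.array([.06,0,.048]); a0=np.arctan2(.048,.06)
    for s in np.arange(.005,.0301,.005):
        a=a0+s/.0768; n=foot+.0768*np.array([np.cos(a),0,np.sin(a)])
        arm.move_l(tcp+B@(n-foot-v),feed=.03)
        f=B.T@arm.current_force(); print(s.round(3),f.round(1),round(arm.current_width(),4))
        if np.linalg.norm(f)>35: break
print(arm.current_t())
E
```

```text
[0.2 0.9 0. ] [ 0.1  0.1  2.1 -0.  -0.1 -0. ]
[-0.3 -0.5 -0.8] [ 0.1 -0.2  3.2 -0.  -0.1 -0. ]
[ 0.4  0.6 -0.4] [ 0.1 -0.6  4.3 -0.1 -0.1 -0. ]
w 0.025627289195375418 29.999586939811707 F box [ 1.  -7.9 -1.3] 7.0
[0.0013 0.0003 0.0003]
0.005 [ 1.2 -8.2 -1.7] 0.0258
0.01 [ 1.  -8.3 -1. ] 0.0258
0.015 [ 1.7 -8.  -2.2] 0.0259
0.02 [ 1.9 -8.2 -1.2] 0.0258
0.025 [ 1.8 -8.6 -2. ] 0.0257
0.03 [ 1.6 -8.8 -2. ] 0.0257
8.9
```

```bash
python3 - <<'E'
from h import *
R=tool(15,-1); z=R[:,2]
arm.grip(.055); p=arm.current_ee_pos(); arm.move_l(p-.06*z,feed=.08); print(arm.current_force().round(1))
arm.move_l(p-.24*z,feed=.2); arm.grip(0.0); print(arm.current_t(),arm.current_ee_pos())
arm.move_joints(np.array(arm.current_joint_positions())+[-35,-8,0,0,0,0])
cv2.imwrite("pics/t3.png",cv2.resize(arm.snapshot("scene")[90:290,230:430,::-1],None,fx=2.9,fy=2.9,interpolation=cv2.INTER_CUBIC))
for ph in (88,60,30,0):
  for t in (-20,0): print(ph,t,arm.solve_ik(W(lidpt(ph,off=.04)),tool(t,-1)) is not None)
for P in [(0,-.05,.47),(.2,0,.47),(.2,0,.42)]: print(P,[arm.solve_ik(W(P),tool(t,-1)) is not None for t in(-20,0)])
print(arm.current_t(),arm.current_ee_pos())
E
```

```text
[ 0.  -0.3  0.6]
12.3917 [ 0.60142787 -0.01244773  0.33786689]
88 -20 True
88 0 True
60 -20 True
60 0 True
30 -20 True
30 0 True
0 -20 True
0 0 True
(0, -0.05, 0.47) [True, True]
(0.2, 0, 0.47) [True, True]
(0.2, 0, 0.42) [True, True]
13.8 [ 0.47496365 -0.34136486  0.41840997]
```

View pics/t3.png

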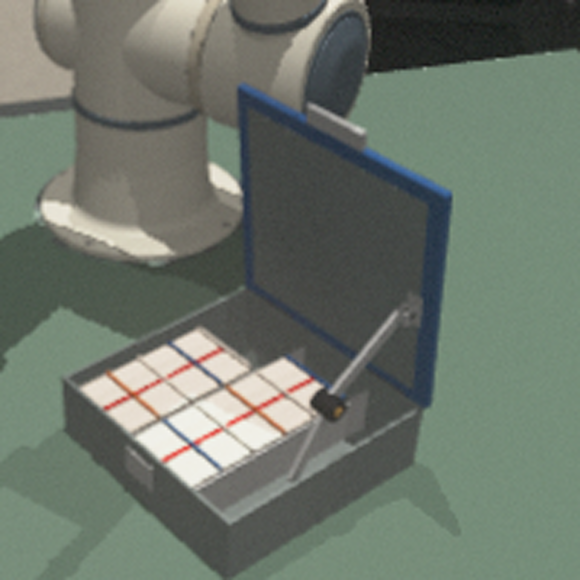

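The knob, at (327,404), now sits above the foot-to-bracket line, so the stay is past centre and unlocked; the lid is still up. Next I go behind the lid and push it down with closed fingers.

```bash
cat >> h.py <<'E'
T=-20
def push(phi,extra=0,r=.23): return W(lidpt(phi,r,.016*abs(np.sin(np.radians(phi+T)))+extra))
E
python3 - <<'E'
from h import *
R=tool(T,-1); p=arm.current_ee_pos()
arm.move_l(p+[0,0,.06],feed=.2)
arm.move_to(W((.22,0,.46)),R); print(arm.current_t(),arm.current_ee_pos())
arm.move_l(push(86,.05),feed=.2); print(arm.current_force().round(1))
arm.move_l(push(86,.01),feed=.1); print(arm.current_force().round(1))
for ph in range(86,69,-2):
    arm.move_l(push(ph),feed=.06); f=B.T@arm.current_force(); print(ph,f.round(1))
    if np.linalg.norm(f)>20: break
print(arm.current_t())
cv2.imwrite("pics/t4.png",cv2.resize(arm.snapshot("scene")[60:290,230:430,::-1],None,fx=2.6,fy=2.6,interpolation=cv2.INTER_CUBIC))
E
```

```text
16.2833 [0.39763793 0.18684781 0.4599068 ]
[-0.6  0.9  0.1]
[-0.   0.3 -0.3]
86 [ 0.1 -0.  -0.7]
84 [-0.  -0.8 -0.5]
82 [ 0.3 -0.4  0.3]
80 [ 0.2  0.6 -0.1]
78 [-0.3 -0.4 -0.3]
76 [ 0.4  0.6 -0.4]
74 [ 0.1 -0.  -0.5]
72 [0.6 0.2 0.4]
70 [-0.2 -0.2 -1.2]
20.4083
```

View pics/t4.png

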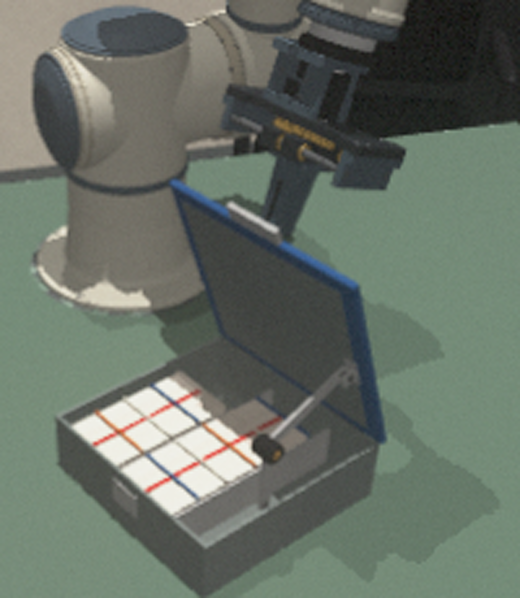

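The lid follows the fingers, now at about 70 degrees, and the stay is folding. Continuing down, slowly near the end.

```bash
python3 - <<'E'
from h import *
for ph in list(range(67,12,-3))+[10,8,6,4,3,2,1,0,-.5,-1,-1.5]:
    arm.move_l(push(ph),feed=.07 if ph>12 else .03); f=B.T@arm.current_force()
    if ph<13 or ph%4==0: print(ph,f.round(1),round(arm.current_t(),1))
    if f[2]>8 and ph<4 or np.linalg.norm(f)>25: print("stop",ph,f); break
arm.sleep(.3); print(arm.current_force().round(1),arm.current_ee_pos(),arm.current_t())
cv2.imwrite("pics/t5.png",cv2.resize(arm.snapshot("scene")[90:290,230:430,::-1],None,fx=2.9,fy=2.9,interpolation=cv2.INTER_CUBIC))
E
```

```text
64 [ 0.3 -0.1  0.7] 21.1
52 [ 0.1  0.3 -0.1] 22.5
40 [ 0.2 -0.1  0.3] 23.8
28 [-0.4 -0.   0.1] 25.1
16 [0.1 0.3 0. ] 26.4
10 [-0.8  0.7  0.5] 27.3
8 [-0.1  0.5  0.4] 27.7
6 [ 0.2 -0.  -0. ] 28.1
4 [ 0.4 -0.2  1. ] 28.5
3 [ 0.1 -0.2 -0.5] 28.7
2 [ 0.9  0.4 -0.1] 29.0
1 [-0.6  0.  -0.1] 29.3
0 [ 1.6 -0.4  4.8] 29.6
-0.5 [ 8.3  4.6 28.8] 29.8
stop -0.5 [ 8.26892891  4.63358105 28.83502409]
[-7.1  6.4 27.2] [ 0.53044284 -0.10954424  0.08976576] 30.1083
```

View pics/t5.png

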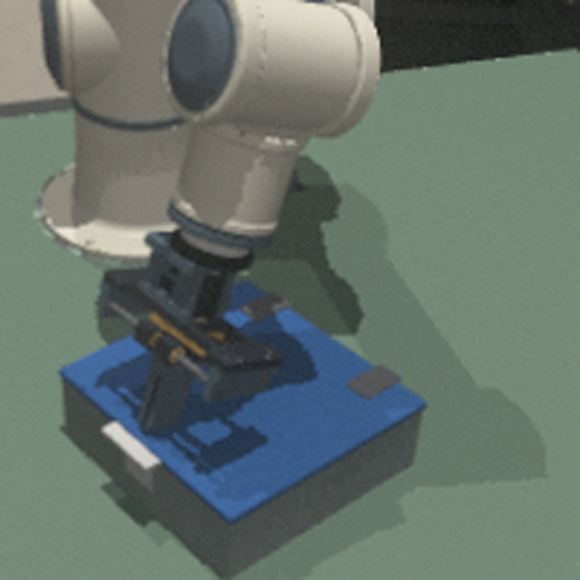

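The lid is level on the rim and the 28 N reaction confirms it has bottomed out. I'll back off and check once more.

```bash
python3 - <<'E'
from h import *
p=arm.current_ee_pos(); arm.move_l(p+[0,0,.02],feed=.04); arm.move_l(p+[0,0,.25],feed=.2)
arm.move_joints(np.array(arm.current_joint_positions())+[45,0,0,0,0,0]); arm.sleep(.5)
print(arm.current_force().round(1),arm.current_t())
cv2.imwrite("pics/t6.png",arm.snapshot("scene")[:,:,::-1])
E
```

```text
[ 0.7 -0.6 -0.4] 34.1583
```

View pics/t6.png

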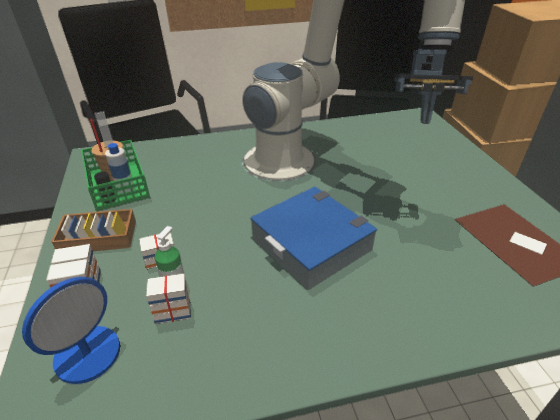

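The lid is fully shut at (313,235), the bundles and bottle haven't moved (about (165,260) and (170,300)), and the robot is clear.

```bash
python3 -c "
from rig import arm
print(arm.sign_off())"
```

```text
the job is handed in; nothing more can be done
None
```

Job handed in at about 34 s: I unlocked the stay by lifting its knob, brought the lid down under control until it was fully shut, and left the card bundles and pump bottle where they stood.

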